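Make up the assorted cake box

TASK

Make up the assortment in the white cake box, whose front is its pink wall: stand the chocolate cake midway between the two jam jars and in line with them, the golden cake directly behind the red jar, and the pink-iced cake directly behind the yellow jar (clear of the jar, on the side away from the pink wall). Once the chocolate cake stands there, put the green macaron centrally on top of it. Set everything down upright without dropping it, and leave the jars and the two white coconut cakes where they are.

Things in the scene. Friction and masses are not known exactly. Their poses are not given: they have to be found in the camera images.
- cakebox: shallow open white cardboard cake box with one pink long wall (its front), outside which a flat pink flap 30 mm wide lies on the table; fixed to the table. 228 x 308 mm outside, walls 4 mm thick and 36 mm tall, floor 4 mm thick (its inner floor is 4 mm above the table). Origin: centre of its underside. x points from the pink front wall to the back wall, y along the long side to the left, z up. It may lie on either half of the table and be turned some 15 degrees.
- golden_center (a point): golden-brown plain cake with a few dark specks on top, no icing, 54 mm across its waist (46 mm at the foot, 49 mm at the top), 36 mm tall, about 60 g, standing upright on the baking sheet; this point is its centre, 18 mm above its underside. It is round, so its yaw means nothing.
- choc_center (a point): dark brown chocolate cake with a flat top, 54 mm across its waist (46 mm at the foot, 49 mm at the top), 36 mm tall, about 60 g, standing upright on the baking sheet; this point is its centre, 18 mm above its underside. It is round, so its yaw means nothing.
- pink_center (a point): cake with pale pink icing and red dots on top, 54 mm across its waist (46 mm at the foot, 49 mm at the top), 36 mm tall, about 60 g, standing upright on the baking sheet; this point is its centre, 18 mm above its underside. It is round, so its yaw means nothing.
- macaron_center (a point): small pistachio-green macaron with a cream band, 44 mm across, 20 mm tall, flat above and below (38 mm flats), about 25 g, lying flat on the baking sheet; this point is its centre, 10 mm above its underside. Round, its yaw means nothing.
- coconut_a_center (a point): cake with a white coconut top, not for this box, stays on the sheet; 54 mm across its waist (46 mm at the foot, 49 mm at the top), 36 mm tall, about 60 g, standing upright on the baking sheet; this point is its centre, 18 mm above its underside. It is round, so its yaw means nothing.
- coconut_b_center (a point): second, identical cake with a white coconut top, stays on the sheet; 54 mm across its waist (46 mm at the foot, 49 mm at the top), 36 mm tall, about 60 g, standing upright on the baking sheet; this point is its centre, 18 mm above its underside. It is round, so its yaw means nothing.
- red_jar_center (a point): red mini jam jar standing upright in the front half of the cake box, 46 mm across, 52 mm tall, 250 g, small white dot on its lid; this point is its centre, 26 mm above its underside; its x axis points to the back of the box as the box's does. The two jars stand side by side about 170 mm apart, either one on the left; they stay where they are.
- yellow_jar_center (a point): yellow mini jam jar standing upright in the front half of the cake box, 46 mm across, 52 mm tall, 250 g, small white dot on its lid; this point is its centre, 26 mm above its underside; its x axis points to the back of the box as the box's does. The two jars stand side by side about 170 mm apart, either one on the left; they stay where they are.
Mind the look-alikes: they are no part of the job. What is shaped like the part that bears coconut_a_center but blue or turquoise is not meant.

How it is judged (in metres and radians):
On the way, in this order (a step that is already met when the one before it is completed fails the run):
1. the chocolate cake stands released between the jars, in line with them (horizontal distance between choc_center and red_jar_center below 0.101 m and horizontal distance between choc_center and yellow_jar_center below 0.101 m and x of choc_center in the frame of cakebox between -0.055 and -0.025 m and height (world z) of choc_center below 0.03 m and angle between choc_center's own z axis and vertical below 0.15 rad and linear speed of choc below 0.02 m/s and contact force between choc and the fingers below 0.05 N), for 0.2 s.
2. the green macaron lies released on top of the chocolate cake (horizontal distance between macaron_center and choc_center below 0.012 m and z of macaron_center in the frame of choc_center between 0.023 and 0.033 m and angle between macaron_center's own z axis and vertical below 0.15 rad and linear speed of macaron below 0.02 m/s and contact force between macaron and the fingers below 0.05 N), for 0.2 s.
At the end, for the whole second after the job is handed in: Chocolate within 101 mm of both jar centres and 15 mm of their line; golden behind red, pink behind yellow (60-122 mm behind, 15 mm sideways), all on the box floor; macaron on chocolate within 12 mm. Upright to 0.15 rad, released, at rest; jars and coconut cakes upright, moved under 20 mm (all of step 1 and all of step 2 and x of golden_center in the frame of red_jar_center between 0.06 and 0.122 m and y of golden_center in the frame of red_jar_center between -0.015 and 0.015 m and height (world z) of each of golden_center, pink_center below 0.03 m and angle between each of golden_center, pink_center, coconut_a_center, coconut_b_center, red_jar_center, yellow_jar_center's own z axis and vertical below 0.15 rad and linear speed of each of golden, pink below 0.02 m/s and x of pink_center in the frame of yellow_jar_center between 0.06 and 0.122 m and y of pink_center in the frame of yellow_jar_center between -0.015 and 0.015 m and contact force between each of golden, pink and the fingers below 0.05 N and distance of each of coconut_a_center, coconut_b_center, red_jar_center, yellow_jar_center from where it was at the start of the episode below 0.02 m); the robot touches nothing.
It fails at once if the golden cake is dropped (it falls freely from more than 2 cm above its place) (contact force between golden and the fingers below 0.01 N and height (world z) of golden_center above 0.045 m and linear speed of golden above 0.2 m/s).
It fails at once if the chocolate cake is dropped (it falls freely from more than 2 cm above its place) (contact force between choc and the fingers below 0.01 N and height (world z) of choc_center above 0.045 m and linear speed of choc above 0.2 m/s).
It fails at once if the pink-iced cake is dropped (it falls freely from more than 2 cm above its place) (contact force between pink and the fingers below 0.01 N and height (world z) of pink_center above 0.045 m and linear speed of pink above 0.2 m/s).
It fails at once if the macaron is dropped (it falls freely from more than 2 cm above its place) (contact force between macaron and the fingers below 0.01 N and height (world z) of macaron_center above 0.073 m and linear speed of macaron above 0.2 m/s).
It fails at once if a jar or a coconut cake is pushed away or knocked over (distance of any of coconut_a_center, coconut_b_center, red_jar_center, yellow_jar_center from where it was at the start of the episode above 0.03 m or angle between any of coconut_a_center, coconut_b_center, red_jar_center, yellow_jar_center's own z axis and vertical above 0.4 rad).
It also fails if it takes over 101 s, if anything falls off the work surface, if the arm or the gripper's body presses on something with over 40 N, if the wrist force passes 120 N, or if a joint passes its speed limit or range.

ROBOT

A 7-joint arm with a two-finger parallel gripper is mounted at the origin on the work surface. World frame = base frame: x ahead of the robot, y to its left, z up, the work surface at z = 0. Lengths are in mm, angles in rad, forces in N, time in s.
With the tool pointing down it reaches from about 400 to 875 mm from the base axis. Payload 19.3 kg.
Tool frame: the origin (TCP) lies at the very end of the fingers, on their centre line; the grasp point (between the pads) lies 19 mm behind it (grip_point_offset is the z of the grasp point in the tool frame, in mm); z points along the fingers, y is the line along which they close (so a half turn about z gives the same grasp; the last joint's range is limited). The gripper opens to 85 mm and grips with 20 to 120 N. Pads are 22 mm wide; open, the fingers measure 114 mm over their backs; the gripper's body (76 mm by 85 mm) begins 54 mm behind the grasp point. The pads swing forward as they close: fully open they stand 13 mm farther back than shut.
Start: joints at [-1.246, 0.521, -0.036, 1.599, 0.021, 1.021, -0.113], TCP at [240.407, 576.905, 231.291] pointing down, gripper open.
Joint ranges: [-2.91, 2.91], [-0.3, 2.13], [-1.5, 1.42], [0.17, 2.43], [-1.26, 4.41], [0.16, 1.93], [-2.52, 2.52]. Speed limits (rad/s): [1.89, 1.89, 2.39, 2.39, 3.01, 3.01, 3.01].

INTERFACE

Orientations are given as a 3x3 rotation matrix whose columns are the frame's x, y, z axes.
In Python, from workcell import movep, movel, goto_joints, open_gripper, clamp, wait, inverse_kinematics, read_state, camera, PlanningError, finish_job, grip_point_offset gives the robot as it stands. Calls block until the motion is done:
- movep(position, orientation): joint-space move of the TCP to a pose.
- movel(position, frame=None, max_speed=150, guard=None): straight line of the TCP; frame=None keeps the orientation; max_speed is the mean speed in mm/s. With guard (N) it stops when the force on the tool has changed by that much, and returns True; else False.
- goto_joints(angles): joint-space move.
- open_gripper() and clamp(): open the fingers fully, or close them until they stop; the grip force is fixed at half the most.
- wait(seconds).
- inverse_kinematics(position, orientation): joint angles nearest the present ones, or None.
- read_state(): the state.
- camera(name): name is "scene" or "top" or "wrist"; returns a dict with "image" (420x560x3 uint8, blue, green, red), "range_z" (420x560 float32, mm along the optical axis (not along the pixel's ray), 0 where there is no reading), "fx", "fy", "cx", "cy" (pixels), "dist_coeffs" ([k1, k2, p1, p2, k3] as OpenCV has them; the pictures are not rectified), "cam_to_world" (4x4, takes a point from camera to world coordinates). Camera axes: x right, y up, looking along -z (the intrinsics and any distortion apply to the point x, -y, -z); pixel columns grow to the right and rows downward; lengths in mm; the calibration is good to about 2 mm. A picture is of the moment at which its call begins.
A pose or a line that the arm cannot do raises PlanningError and nothing moves.
- finish_job(): hands the job in; it is judged then, once.
The state is a dict: "time": time; "qpos": joint angles; "qvel": joint speeds; "joint_efforts": joint torques, N m; "eef_pos": TCP position; "tool_rot": TCP orientation; "ft_force": force on the tool from outside, world axes, zero at the start; "torque": the same for the moment, N m; "finger_gap": finger opening in mm; "gripper_force": force on a finger pad.
Only numpy, scipy, OpenCV 4.12 (cv2) and the standard library are available. Lean on these libraries where they do the work, as an engineer would, in place of code of your own. Each camera call takes 0.05 s, during which the arm holds its last target. There are 200 camera calls.

## Working session

There is one attempt and no reset: what is moved stays moved. The work goes in short steps, each a Python script; the robot and the scene stay as the last script left them, time stands still between calls to the robot, and variables do not carry over. Pictures are saved under pics/ and viewed, at most 14 in all, crops included, and the job is handed in when it is done.

```bash
mkdir -p pics; ls; python3 - <<'E'
from workcell import *
import cv2,numpy as np,pickle
for n in("top","scene"):
    c=camera(n); cv2.imwrite(f"pics/{n}0.png",c["image"]); pickle.dump(c,open(f"{n}0.pkl","wb"))
    print(n,c["fx"],c["cx"],c["cy"],c["dist_coeffs"],np.round(c["cam_to_world"],3).tolist(),(c["range_z"]>0).mean())
s=read_state();print(s["time"],s["tool_rot"],grip_point_offset)
E
```

```text
pics
top 460.4275920714094 283.5667649994094 206.000196787337 [0.02944812 0.         0.         0.         0.        ] [[0.011, 0.996, -0.089, 408.786], [-1.0, 0.011, -0.001, 52.002], [0.0, 0.089, 0.996, 1051.366], [0.0, 0.0, 0.0, 1.0]] 0.9959353741496598
scene 466.53627086844597 282.225495133363 209.13340284214485 [-0.16378247  0.          0.          0.          0.        ] [[-0.617, -0.479, 0.624, 1119.462], [0.787, -0.363, 0.499, 549.652], [-0.013, 0.799, 0.601, 637.641], [0.0, 0.0, 0.0, 1.0]] 0.9959736394557823
0.1 [[-9.23072505e-01  3.84625869e-01 -3.01785566e-04]
 [ 3.84625975e-01  9.23071990e-01 -9.79997612e-04]
 [-9.83626302e-05 -1.02068342e-03 -9.99999474e-01]] -18.700000000000003
```

View pics/top0.png

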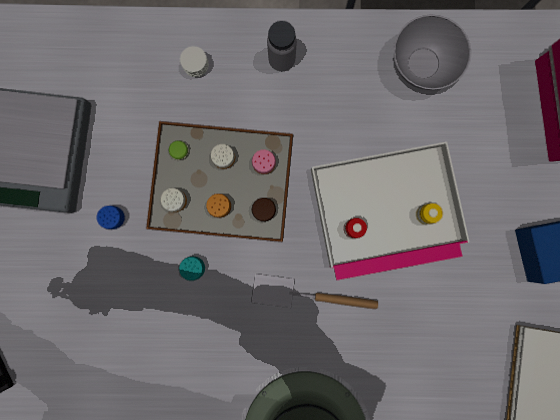

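View pics/scene0.png

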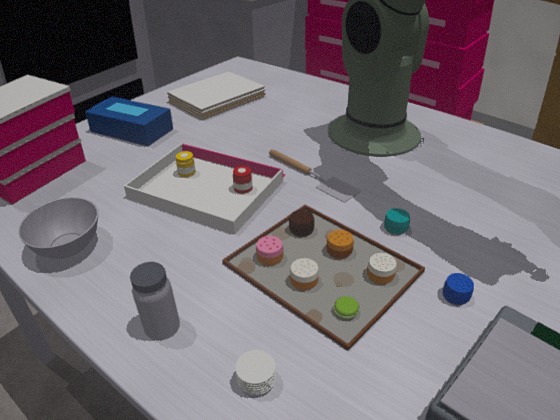

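The top view has the sheet on the left, with the green macaron at (178,150), white at (222,156) and (173,200), pink at (263,161), golden at (218,205) and chocolate at (263,209). The box is on the right with its front toward the robot, the red jar at (356,228) and the yellow jar at (430,213). The blue and teal cakes are off the sheet.

```bash
cat > h.py <<'E'
import cv2,numpy as np,pickle
def cloud(c):
    h,w=c["range_z"].shape; u,v=np.meshgrid(np.arange(w,dtype=float),np.arange(h,dtype=float))
    K=np.array([[c["fx"],0,c["cx"]],[0,c["fy"],c["cy"]],[0,0,1.]])
    n=cv2.undistortPoints(np.stack([u,v],-1).reshape(-1,1,2),K,np.array(c["dist_coeffs"])).reshape(h,w,2)
    r=np.stack([n[...,0],-n[...,1],-np.ones((h,w))],-1)
    T=np.array(c["cam_to_world"]); d=r@T[:3,:3].T
    return T[:3,3],d,T[:3,3]+d*c["range_z"][...,None]
def onplane(o,d,z): return o+d*((z-o[2])/d[...,2:3])
def circle(P,h,lo,hi=9e9,rad=45,uv=None):
    pass
E
python3 - <<'E'
from h import *
for n,pts in (("top",dict(mac=(178,150),cocA=(222,156),cocB=(173,200),pink=(263,161),gold=(218,205),choc=(263,209),red=(356,228),yel=(430,213))),
 ("scene",dict(mac=(346,306),cocA=(304,270),cocB=(382,265),pink=(269,247),gold=(340,240),choc=(301,220),red=(242,176),yel=(185,160)))):
    c=pickle.load(open(n+"0.pkl","rb")); o,d,P=cloud(c); Z=P[...,2]
    print(n,"table",np.median(Z[330:350,150:200] if n=="top" else Z[340:380,480:500]))
    if n=="top":
        sh=np.median(Z[175:185,240:245]);print("sheet",sh,"boxfloor",np.median(Z[190:200,380:400]))
    for k,(u,v) in pts.items():
        q=P[max(0,v-24):v+25,u-24:u+25].reshape(-1,3)
        zt=np.median(P[v-1:v+2,u-1:u+2,2]); 
        top={'mac':20}.get(k,36); 
        m=(abs(q[:,2]-zt)<7); q=q[m]; cen=P[v,u,:2]
        q=q[np.hypot(*(q[:,:2]-cen).T)<45]
        (x,y),r=cv2.minEnclosingCircle(q[:,:2].astype(np.float32))
        el=cv2.fitEllipse(cv2.convexHull(q[:,:2].astype(np.float32)))
        print(k,len(q),"ztop %.1f"%np.median(q[:,2]),"circ %.1f %.1f r%.1f"%(x,y,r),"ell",np.round(el[0],1),np.round(el[1],1))
    if n=="top":
        hsv=cv2.cvtColor(c["image"],cv2.COLOR_BGR2HSV)
        m=((Z>34)&(Z<48)); m[:, :305]=0;m[:,475:]=0;m[:138]=0;m[280:]=0
        cs,_=cv2.findContours(m.astype(np.uint8),cv2.RETR_EXTERNAL,cv2.CHAIN_APPROX_NONE)
        cc=max(cs,key=lambda t:cv2.minAreaRect(t)[1][0])
        q=onplane(o,d,40)[cc[:,0,1],cc[:,0,0]][:,:2].astype(np.float32)
        q=onplane(o,d,36)[cc[:,0,1],cc[:,0,0]][:,:2].astype(np.float32)
        print("box",cv2.minAreaRect(q),cv2.boxPoints(cv2.minAreaRect(q)).round(1).tolist(),np.median(Z[m]))
E
```

```text
top table -0.7336729112950025
sheet 2.675437170848113 boxfloor 3.651797837558547
mac 281 ztop 22.6 circ 628.1 294.2 r22.1 ell [628.6 294. ] [42.  43.2]
cocA 419 ztop 39.4 circ 612.8 191.6 r26.2 ell [613.1 191.7] [49.9 51.4]
cocB 442 ztop 39.4 circ 511.7 299.2 r26.7 ell [512.1 299.3] [50.4 53.1]
pink 418 ztop 39.2 circ 601.8 99.5 r26.1 ell [601.9  99.7] [50.5 51.1]
gold 454 ztop 39.1 circ 500.9 197.8 r27.2 ell [500.6 198.1] [50.9 54.1]
choc 457 ztop 39.2 circ 493.1 98.4 r27.9 ell [493.  98.] [51.8 55.1]
red 309 ztop 55.5 circ 452.4 -105.7 r21.7 ell [ 452.5 -105.4] [41.3 42.1]
yel 349 ztop 55.3 circ 486.9 -269.2 r23.0 ell [ 487.1 -269.1] [43.1 45.4]
box ((582.0211181640625, -321.0694580078125), (119.31985473632812, 5.296823501586914), 11.196535110473633) [[523.0, -330.1000061035156], [524.0, -335.29998779296875], [641.0999755859375, -312.1000061035156], [640.0, -306.8999938964844]] 36.10792026177569
scene table 57.69143074617102
mac 404 ztop 21.8 circ 631.4 297.6 r22.0 ell [630.7 297.3] [41.1 43.5]
cocA 460 ztop 39.8 circ 614.6 195.0 r26.3 ell [614.  195.1] [50.5 51.7]
cocB 472 ztop 39.1 circ 514.2 302.6 r26.9 ell [514.1 302.2] [51.3 53. ]
pink 437 ztop 38.5 circ 602.7 101.4 r27.7 ell [602.8 102.6] [50.5 54.7]
gold 385 ztop 38.4 circ 502.7 201.7 r26.1 ell [503.2 201.5] [49.3 51.3]
choc 342 ztop 38.3 circ 493.6 101.7 r27.3 ell [494.5 101.1] [50.9 53.3]
red 207 ztop 54.6 circ 453.2 -101.5 r24.6 ell [ 454.9 -102.4] [42.6 48.1]
yel 170 ztop 55.4 circ 486.7 -264.4 r23.9 ell [ 487.9 -266.2] [41.  48.1]
```

```bash
cat >> h.py <<'E'
from workcell import *
def R(a):
    y=np.array([np.cos(a),np.sin(a),0]); z=np.array([0,0,-1.]); return np.column_stack([np.cross(y,z),y,z])
def go(x,y,z,a):
    """movep with tool y along angle a (mod pi), least joint travel"""
    q0=np.array(read_state()["qpos"]); best=None
    for b in (a,a+np.pi):
        q=inverse_kinematics([x,y,z],R(b))
        if q is not None:
            s=np.abs(np.array(q)-q0).max()
            if best is None or s<best[0]: best=(s,b)
    movep([x,y,z],R(best[1]))
UP=120
def pick(x,y,z,a):
    go(x,y,UP,a); movel([x,y,z],max_speed=120); clamp(); s=read_state()
    print("grip gap %.1f F %.1f t %.1f"%(s["finger_gap"],s["gripper_force"],s["time"]))
    movel([x,y,UP])
    print("lifted gap %.1f"%read_state()["finger_gap"])
def place(x,y,z,a):
    go(x,y,UP,a); movel([x,y,z+15]); hit=movel([x,y,z],max_speed=30,guard=6)
    s=read_state(); print("hit",hit,"z %.1f"%s["eef_pos"][2]); open_gripper(); movel([x,y,UP]); print("t",read_state()["time"])
E
sed -i '/^def circle/,/pass$/d' h.py
cat > poses.py <<'E'
import numpy as np
red=np.array([453.5,-103.9]);yel=np.array([487.3,-267.5])
ux=np.array([red[1]-yel[1],yel[0]-red[0]]);ux=ux/np.linalg.norm(ux)
yaw=np.arctan2(ux[1],ux[0]); mid=(red+yel)/2
E
python3 - <<'E'
from h import *; from poses import *
c=pickle.load(open("top0.pkl","rb")); o,d,P=cloud(c); Z=P[...,2]
q=P[138:282,305:475].reshape(-1,3); q=q[(q[:,2]>30)&(q[:,2]<43)][:,:2]
q=q[(np.hypot(*(q-red).T)>32)&(np.hypot(*(q-yel).T)>32)]
r=cv2.minAreaRect(q.astype(np.float32)); print(r,"yaw deg",np.degrees(yaw))
cen=np.array(r[0]); uy=np.array([-ux[1],ux[0]])
for n,p in (("red",red),("yel",yel),("mid",mid)): print(n,(p-cen)@ux,(p-cen)@uy)
s=P[115:250,145:300]; rim=s[...,2][(s[...,2]>4)&(s[...,2]<20)]; print("rim",np.percentile(rim,[10,50,80]))
E
```

```text
((507.7884826660156, -181.70826721191406), (230.38351440429688, 310.3835754394531), 11.265494346618652) yaw deg 11.673155137361686
red -37.422844637959706 87.18312047582393
yel -37.422844637959706 -79.87196026103962
mid -37.422844637959734 3.655580107392174
rim [ 4.24744118  5.66824528 10.72056317]
```

```bash
python3 - <<'E'
from h import *; from poses import *
pick(493.4,99.8,6,np.pi/4)
cv2.imwrite("pics/lift1.png",camera("scene")["image"])
E
```

```text
grip gap 52.1 F 59.9 t 3.6
lifted gap 52.0
```

View pics/lift1.png

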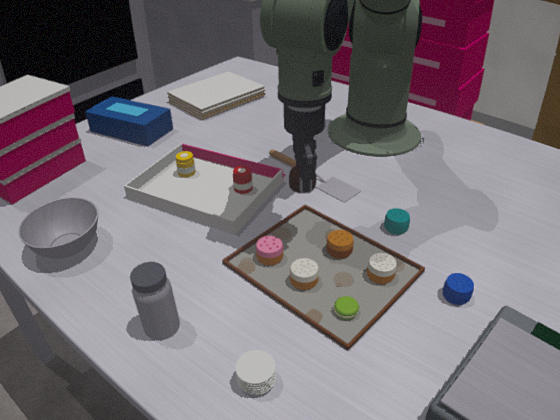

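The chocolate cake is held upright at about (303,180), and the other items on the sheet haven't moved. Next I place it.

```bash
python3 - <<'E'
from h import *; from poses import *
place(*mid,5,yaw+np.pi/4)
pick(601.9+.5,100.8,6,np.pi/4)
c=camera("top"); cv2.imwrite("pics/top1.png",c["image"]); pickle.dump(c,open("top1.pkl","wb"))
E
```

```text
hit True z 7.9
t 8.2833
grip gap 51.6 F 61.2 t 11.0
lifted gap 51.4
```

View pics/top1.png

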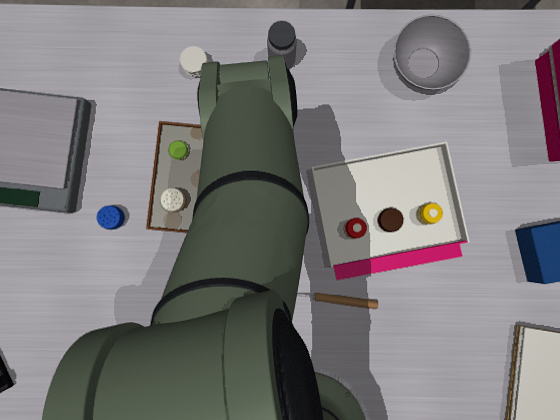

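The chocolate cake stands in line between the jars at (391,219). The pink cake is in the gripper, hidden under the arm.

```bash
python3 - <<'E'
from h import *; from poses import *
place(*(yel+88*ux),5,yaw+np.pi/4)
pick(501.8,199.8,6,np.pi/4)
place(*(red+88*ux),5,yaw+np.pi/4)
go(629.7,295.8,UP,np.radians(38))
for n in("scene","top"):
    c=camera(n); cv2.imwrite(f"pics/{n}2.png",c["image"]); pickle.dump(c,open(n+"2.pkl","wb"))
E
```

```text
hit True z 8.0
t 15.8917
grip gap 51.8 F 60.7 t 19.1
lifted gap 51.8
hit True z 7.8
t 23.7
```

View pics/scene2.png

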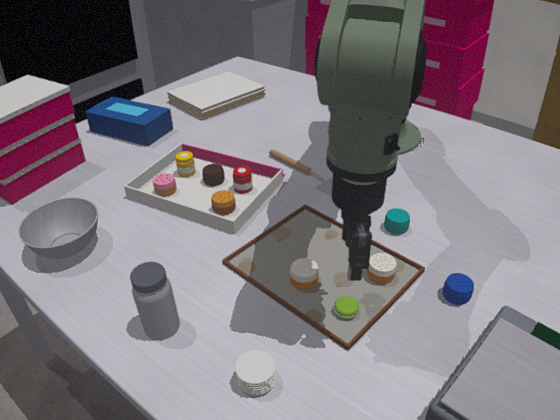

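View pics/top2.png

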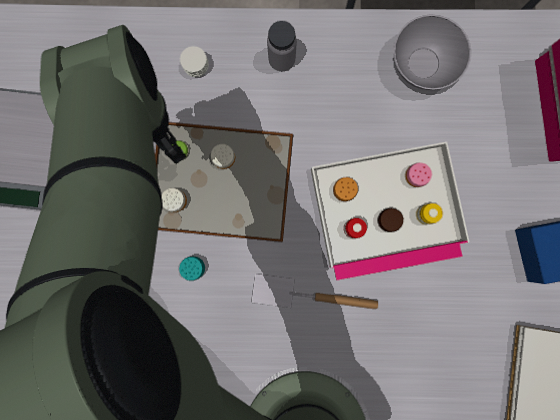

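The golden cake at (346,188) is behind the red jar, the pink one at (419,174) is behind the yellow, and both coconuts are in place. The gripper is above the macaron.

```bash
python3 - <<'E'
from h import *; from poses import *
uy=np.array([-ux[1],ux[0]])
for f,pts in(("top2",dict(choc=(391,219),gold=(346,188),pink=(419,174),red=(356,228),yel=(430,213))),("scene2",dict(choc=(213,172),gold=(223,200),pink=(164,182)))):
    o,d,P=cloud(pickle.load(open(f+".pkl","rb")))
    for k,(u,v) in pts.items():
        q=P[v-20:v+21,u-20:u+21].reshape(-1,3); q=q[(abs(q[:,2]-np.median(P[v-1:v+2,u-1:u+2,2]))<7)]; q=q[np.hypot(*(q[:,:2]-P[v,u,:2]).T)<32]
        e=np.array(cv2.fitEllipse(cv2.convexHull(q[:,:2].astype(np.float32)))[0])
        print(f,k,e.round(1),"rel mid",((e-mid)@ux).round(1),((e-mid)@uy).round(1),"z",np.median(q[:,2]).round(1))
pick(629.7,295.8,4,np.radians(38))
go(*mid,UP,yaw+np.pi/4)
cv2.imwrite("pics/mac.png",camera("scene")["image"])
E
```

```text
top2 choc [ 471.4 -184.1] rel mid 1.3 1.3 z 39.7
top2 gold [541.5 -84.3] rel mid 90.2 84.9 z 40.2
top2 pink [ 575.4 -247.8] rel mid 90.3 -82.1 z 39.9
top2 red [ 452.5 -105.3] rel mid -1.3 82.3 z 55.3
top2 yel [ 486.9 -269.9] rel mid -0.9 -85.8 z 55.2
scene2 choc [ 476.3 -178.8] rel mid 7.2 5.5 z 39.3
scene2 gold [544.9 -79.1] rel mid 94.6 89.4 z 39.2
scene2 pink [ 578.5 -242.2] rel mid 94.5 -77.2 z 40.0
grip gap 41.4 F 60.3 t 27.1
lifted gap 41.4
```

View pics/mac.png

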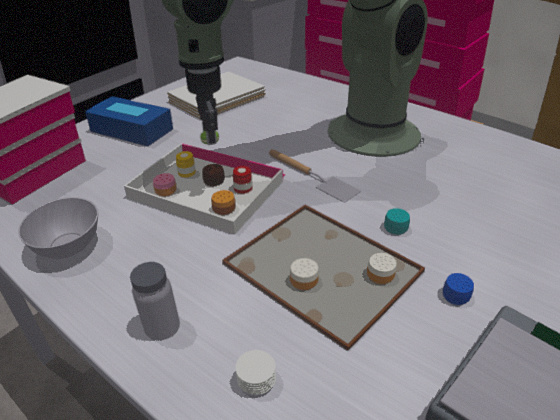

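The macaron is held level above the box at about (210,137). Measured from the top camera, every placement is within about 4 mm. I'm setting it down at the spot where the chocolate cake was released.

```bash
python3 - <<'E'
from h import *; from poses import *
place(*mid,40,yaw+np.pi/4)
go(450,60,250,np.pi/4); wait(.5)
c=camera("top"); s=camera("scene")
cv2.imwrite("pics/end.png",np.hstack([cv2.resize(c["image"][120:290,300:480],None,fx=2,fy=2),cv2.resize(s["image"][100:270,100:300],None,fx=2,fy=2)]))
o,d,P=cloud(c); h=cv2.cvtColor(c["image"],cv2.COLOR_BGR2HSV)
m=cv2.inRange(h,(30,90,40),(60,255,255)); m[:,:375]=0;m[:,408:]=0;m[:200]=0;m[240:]=0
q=P[m>0]; print(len(q),q.mean(0),mid,np.percentile(q[:,2],[50,90]))
E
```

```text
hit True z 41.8
t 32.425
327 [ 471.09210708 -181.59295638   64.04756585] [ 470.4 -185.7] [58.67930603 61.29739249]
```

View pics/end.png

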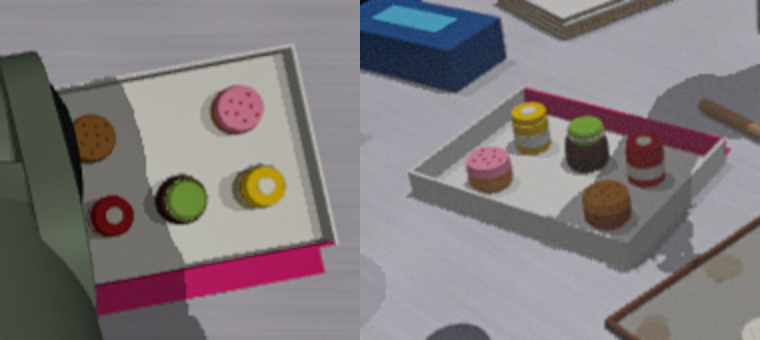

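The crops show the green macaron sitting level on the chocolate cake, centred in the scene crop at (587,127) above the cake at (587,150). All the other pieces are upright.

```bash
python3 -c "
from workcell import *
print(finish_job())"
```

```text
the job is handed in; nothing more can be done
None
```

The job is handed in: the chocolate cake stands between the jars with the macaron on top, the golden cake is behind the red jar and the pink behind the yellow. Placements measured within about 4 mm of target (macaron centring checked by eye only), the jars and coconut cakes look unmoved, and it took about 35 s of the 101 s; no verdict was shown.

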